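Tip the tall carton down onto the taped lay-down spot

ROBOT

A 6-joint arm with a two-finger parallel gripper is mounted at the origin on the work surface. World frame = base frame: x ahead of the robot, y to its left, z up, the work surface at z = 0. Lengths are in m, angles in rad, forces in N, time in s.
With the tool pointing down it reaches from about 0.375 to 0.9 m from the base axis. Payload 3.1 kg.
Tool frame: the origin (TCP) lies on the centre line of the jaws, within the pads' length; the fingertips stand robot.tip_reach ahead of it and the grasp point (between the pads) is the TCP (robot.tip_reach is the distance from the TCP to the fingertips, in m); z points along the fingers, y is the direction in which the jaws open and shut (so a half turn about z gives the same grasp; the last joint's range is limited). The gripper opens to 87 mm and grips with 3 to 60 N. Pads are 19 mm wide; open, the fingers measure 117 mm over their backs; the gripper's body (75 mm by 190 mm) begins 51 mm behind the grasp point.
Start: joints at [1.101, 0.527, 1.433, -0, 1.181, -0.178], TCP at [0.179, 0.599, 0.242] pointing down, gripper open.
Joint ranges: [-3.08, 3.08], [-0.75, 2.2], [0.22, 2.44], [-1.43, 4.57], [0, 2.65], [-2.85, 2.85]. Speed limits (rad/s): [2.79, 2.79, 3.14, 3.14, 3.14, 3.14].

INTERFACE

Orientations are given as a unit quaternion [x, y, z, w].
In Python, from rig import telemetry, viewer, robot gives the robot as it stands. The module is installed in compiled form; this text tells all that it offers.
- The arm moves only by the tool step_arm, never from a script. Its argument "targets" is a list of rows, each an object of numbers: "dx", "dy", "dz": the shift along the tool's x, y, z in m; "rx", "ry", "rz": the turn, a rotation vector about the tool's x, y, z in degrees. In form: [{"dx": .., "dy": .., "dz": .., "rx": .., "ry": .., "rz": ..}, ...]. A call has exactly 5 rows; each row is the pose to reach, as a shift and turn from the pose measured when the call began, along the tool's axes at that moment; what a row does not reach only later rows make up. A row lasts 1/8 s, in which the tool goes at most 62.5 mm and 10.7 degrees, less where a joint would pass 70% of its speed; a pose out of reach is approached as far as the arm can. A call with a gripper value outside its range is refused whole. "gripper" is the opening, from 0 (shut) to 1 (fully open), set as the call begins (left out, the last holds). The fingers move at their own pace and stop on an object; "force" is the grip in N (left out, the last holds). Time passes only in rows, so rows that repeat a pose let the fingers close, or fill a call up. It gives the time, the measured TCP pose, the force and the opening at its end, in the units of the state.
- telemetry.get_obs(): the state, without advancing time (a new reading comes with each control period).
- viewer.camera(name): name is "scene" or "top" or "wrist"; returns a dict with "img" (400x640x3 uint8, blue, green, red), "depth" (400x640 float32, m along the optical axis (not along the pixel's ray), 0 where there is no reading), "K" (3x3 intrinsics, pixels), "R" (3x3) and "t" (3): a world point X has camera coordinates R X + t. Camera axes: x right, y down, z forward; pixel columns grow to the right and rows downward; lengths in m; the calibration is good to about 2 mm. A picture is of the moment at which its call begins.
- robot.hand_in(): hands the job in, once; it reports no verdict.
The state is a dict: "time": time; "q": joint angles; "joint_velocities": joint speeds; "joint_torque": joint torques, N m; "position": TCP position; "tool_rot": TCP orientation; "ft_force": force on the tool from outside, world axes, zero at the start; "moment": the same for the moment, N m; "grip_width": finger opening in m.
Only numpy, scipy, OpenCV 4.12 (cv2) and the standard library are available. Lean on these libraries where they do the work, as an engineer would, in place of code of your own. Each camera call takes 0.05 s, during which the arm holds its last target.

TASK

Gently and without picking it up, push the standing tall carton along the bench, still upright, until its foot just stands over the nearest end of the black taped outline, then push it over near its top so that it comes down lying on its broad face within the outline (resting on the tape is fine). It must land there by itself, not be shoved in after it has fallen. Leave the short carton, the can and the jar where they stand.

Things in the scene. Friction and masses are not known exactly. Their poses are not given: they have to be found in the camera images.
- tall: The tall food carton, 190 mm high, 110 mm wide, 50 mm thick, about 0.35 kg, evenly filled, standing off one end of the outline (left or right, it varies), a broad face roughly square to it. Origin: centre of its underside. Own z runs up its height, x along its width, y through its thickness. White with a red upper band, like the short one.
- tall_mid (a point): The centre of the tall carton, half-way up (95 mm above its underside). Axes as the carton's. Pushed low, the carton slides upright on the bench; pushed high, it tips about its foot edge and falls once tilted past about 0.26 rad.
- foot_a (a point): A corner of the tall carton, half-way through its 50 mm thickness: at the foot (underside), on its own -x side.
- foot_b (a point): A corner of the tall carton, half-way through its 50 mm thickness: at the foot (underside), on its own +x side.
- top_a (a point): A corner of the tall carton, half-way through its 50 mm thickness: at the top (190 mm up), on its own -x side.
- top_b (a point): A corner of the tall carton, half-way through its 50 mm thickness: at the top (190 mm up), on its own +x side.
- outline: A rectangle of flat black tape on the steel bench. Tape 20 mm wide; over its outer edges 270 mm along its own y and 190 mm along its own x (230 x 150 mm inside). Origin: its centre, on the bench. The tall carton starts off one short end, 185 to 235 mm from this centre along y (either sign), and the short carton off the other end.
- short: The short carton, 110 mm high, 85 mm wide (its x), 60 mm thick (its y), standing beyond the other end of the outline. Origin: centre of its underside. To be left alone.
- can: A food can, 74 mm across, 108 mm high, standing beside the outline on the side away from the robot. Origin: centre of its underside. To be left alone.
- jar: A glass jar, 68 mm across, 120 mm high, standing beside the outline on the side away from the robot. Origin: centre of its underside. To be left alone.

How it is judged:
On the way, in this order (a step that is already met when the one before it is completed fails the run):
1. the tall carton has been pushed, still upright, to the end of the outline (the middle of its foot within 168 mm of the outline's centre along its length) (angle between tall's own z axis and vertical below 0.12 rad and y of tall in the frame of outline between -0.168 and 0.168 m), for 0.2 s.
2. the tall carton has come down on its broad face, all four corners within the outer edge of the tape ((angle between tall's own y axis and vertical below 0.08 rad or angle between tall's own y axis and vertical above 3.0616 rad) and x of foot_a in the frame of outline between -0.095 and 0.095 m and y of foot_a in the frame of outline between -0.135 and 0.135 m and x of foot_b in the frame of outline between -0.095 and 0.095 m and y of foot_b in the frame of outline between -0.135 and 0.135 m and x of top_a in the frame of outline between -0.095 and 0.095 m and y of top_a in the frame of outline between -0.135 and 0.135 m and x of top_b in the frame of outline between -0.095 and 0.095 m and y of top_b in the frame of outline between -0.135 and 0.135 m), for 0.2 s.
At the end, for the whole second after the job is handed in: The tall carton lies at rest on a broad face on the bench (within 0.08 rad), its four corners within the outer edge of the tape rectangle (270 x 190 mm) (all of step 2 and height (world z) of tall_mid below 0.032 m and linear speed of tall below 0.01 m/s); the robot touches nothing.
It fails at once if the fingers squeeze or push the tall carton with over 25 N (contact force between the fingers and tall above 25 N).
It fails at once if the tall carton is down with a corner more than 5 mm beyond the tape's outer edge (so it did not land inside) (angle between tall's own z axis and vertical above 1.5 rad and (x of any of foot_a, foot_b, top_a, top_b in the frame of outline above 0.1 m or x of any of foot_a, foot_b, top_a, top_b in the frame of outline below -0.1 m or y of any of foot_a, foot_b, top_a, top_b in the frame of outline above 0.14 m or y of any of foot_a, foot_b, top_a, top_b in the frame of outline below -0.14 m)).
It fails at once if the tall carton is lifted off the bench (height (world z) of tall_mid above 0.112 m or (angle between tall's own z axis and vertical below 0.1 rad and height (world z) of tall above 0.008 m) or (angle between tall's own z axis and vertical above 1.5 rad and height (world z) of tall_mid above 0.05 m)).
It fails at once if the short carton, the can or the jar is moved by more than 20 mm (distance of any of short, can, jar from where it was at the start of the episode above 0.02 m).
It also fails if it takes over 51 s, if anything falls off the work surface, if the arm or the gripper's body presses on something with over 40 N, if the wrist force passes 120 N, or if a joint passes its speed limit or range.

## Working session

There is one attempt and no reset: what is moved stays moved. The work goes in short steps, Python scripts to look and compute and a tool call to move; the robot and the scene stay as the last step left them, time stands still between calls to the robot, and variables do not carry over. Pictures are saved under pics/ and viewed, and the job is handed in when it is done.

Besides the shell and the picture viewer there is one more tool, called after "Request:" as name([rows], argument=value, ...), one row to a line, values as JSON. step_arm: Moves the arm, as the interface text tells. Its arguments: {"type":"object","properties":{"targets":{"type":"array"},"gripper":{"type":"number"},"force":{"type":"number"}},"required":["targets"]}

```bash
mkdir -p pics
python3 - <<'E'
from rig import telemetry, viewer, robot
import cv2,numpy as np
print(telemetry.get_obs(), robot.tip_reach)
for n in ["scene","top"]:
    c=viewer.camera(n); cv2.imwrite(f"pics/{n}0.png",c["img"]); print(n,c["K"],c["R"],c["t"])
    np.savez(f"{n}0.npz",**c)
E
```

```text
{'time': 0.0, 'q': array([ 1.10151261e+00,  5.28444399e-01,  1.43391320e+00,  1.30492274e-05,
        1.18141507e+00, -1.78470764e-01]), 'joint_velocities': array([ 0.00064092, -0.0021393 ,  0.00102224,  0.00059344,  0.00252681,
       -0.00012122]), 'joint_torque': array([-1.12103808e-03, -4.40051258e+01, -1.76586288e+01,  6.31954707e-02,
        5.82730584e-02, -1.60186328e-04]), 'position': array([0.17883481, 0.59813453, 0.24058152]), 'tool_rot': array([ 1.44896998e-01,  9.89446144e-01, -1.03141322e-03, -3.52607750e-04]), 'ft_force': array([-0.12849501, -0.77558049, -0.36904432]), 'moment': array([-0.01770715, -0.01617734, -0.03514661]), 'grip_width': 0.08718157515218596} 0.019
scene [[478.33186895   0.         322.59577624]
 [  0.         478.33186895 205.26437373]
 [  0.           0.           1.        ]] [[ 0.79820611  0.60234918 -0.00651735]
 [ 0.38502731 -0.51848189 -0.76349886]
 [-0.46327204  0.60692009 -0.64577629]] [-0.46575484 -0.10609347  1.20097456]
top [[408.29521996   0.         322.07496345]
 [  0.         408.29521996 198.84201689]
 [  0.           0.           1.        ]] [[ 0.02166346 -0.99938953  0.02740915]
 [-0.99338719 -0.024609   -0.11214408]
 [ 0.11275013 -0.02479847 -0.99331387]] [-0.02208637  0.62755698  0.95685137]
```

View pics/scene0.png

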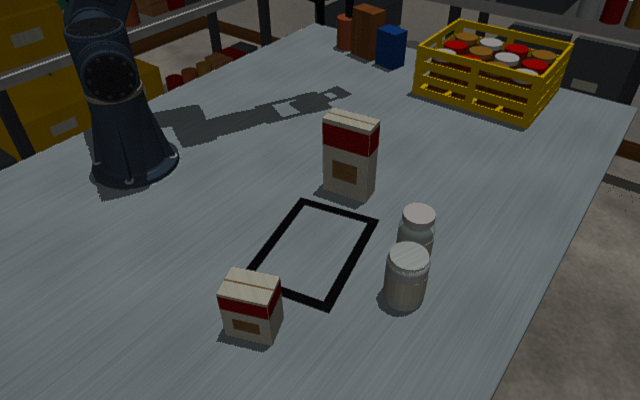

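View pics/top0.png

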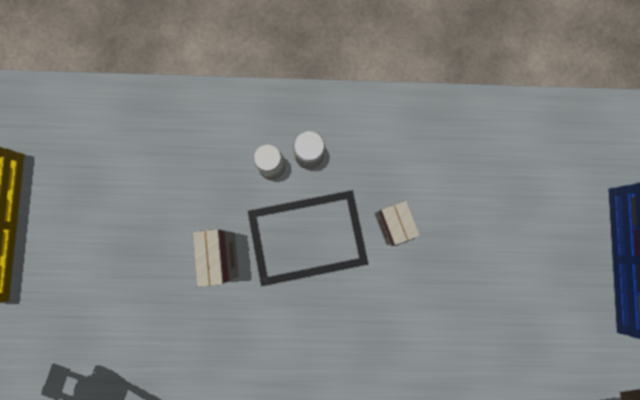

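Tall carton's top is at top-view pixels (195–222, 230–287), off the outline's left (+y) end. The outline spans (249–367, 192–285). I'll measure both now.

```bash
cat > h.py <<'E'
import numpy as np,cv2
def pts(c):
    d=c["depth"];K=c["K"];v,u=np.indices(d.shape)
    P=np.stack([(u-K[0,2])/K[0,0]*d,(v-K[1,2])/K[1,1]*d,d],-1)
    return (P-c["t"])@c["R"]   # R^T(P-t)
def ray(c,uv,z):
    uv=np.atleast_2d(uv).astype(float);K=c["K"]
    r=np.c_[(uv[:,0]-K[0,2])/K[0,0],(uv[:,1]-K[1,2])/K[1,1],np.ones(len(uv))]@c["R"]
    o=-c["R"].T@c["t"]; return o+r*((z-o[2])/r[:,2])[:,None]
def rect(xy):
    (cx,cy),(w,h),a=cv2.minAreaRect((xy*1000).astype(np.float32)); b=cv2.boxPoints(((cx,cy),(w,h),a))
    e=[b[1]-b[0],b[2]-b[1]]; l=e[np.argmax([np.linalg.norm(k) for k in e])]
    ang=np.degrees(np.arctan2(l[1],l[0]))
    return np.round([cx,cy,w,h],1),round(float(ang),2)
def outline(c):
    g=c["img"].max(2); P=pts(c)
    m=((g<60)).astype(np.uint8)
    P0=None
    n,lab,st,ce=cv2.connectedComponentsWithStats(m)
    return n,lab,st,ce
def box(c,z0,z1,x,y):
    P=pts(c); m=(c["depth"]>0)&(P[...,2]>z0)&(P[...,2]<z1)&(P[...,0]>x[0])&(P[...,0]<x[1])&(P[...,1]>y[0])&(P[...,1]<y[1])
    return P[m],m
E
python3 - <<'E'
from h import *
for n in ["top","scene"]:
    c=dict(np.load(n+"0.npz"));nn,lab,st,ce=outline(c)
    for i in range(1,nn):
        if 500<st[i,4]<6000:
            v,u=np.where(lab==i); W=ray(c,np.c_[u,v],0)
            print(n,st[i],rect(W[:,:2]))
    P,m=box(c,0.17,0.21,(0.2,0.8),(-.3,.5))
    print("tall top",len(P),np.median(P[:,2]),rect(P[:,:2]),P.min(0),P.max(0))
    for lo,hi in((0.03,.08),(.08,.13),(.13,.17)):
        P,m=box(c,lo,hi,(0.2,0.8),(.1,.5)); print(lo,len(P),rect(P[:,:2]))
    P,m=box(c,0.03,0.14,(0.2,0.9),(-.4,.1));
    n2,l2,s2,c2=cv2.connectedComponentsWithStats(m.astype(np.uint8))
    Q=pts(c)
    for i in range(1,n2):
        if s2[i,4]>60: q=Q[l2==i];print("obj",s2[i],q.min(0).round(3),q.max(0).round(3))
E
```

```text
top [  0 155  23 147 639] (array([545. , 745.1,  20.9, 357.1]), -1.67)
top [632 184   8 108 506] (array([ 555.6, -808.4,   18.3,  272.4]), -3.84)
top [ 249  191  118   94 1962] (array([535. ,  26.3, 184.6, 264.8]), -77.36)
top [219 231  19  51 628] (array([486.6, 220. , 123.3,  36. ]), 7.72)
tall top 1512 0.19062384929693468 (array([487.3, 223. , 109.7,  51.4]), 7.66) [0.43008621 0.19099085 0.17015471] [0.54445279 0.25513605 0.19639444]
0.03 251 (array([568.4, 169.9,  51.1, 261.7]), -20.31)
0.08 803 (array([590.7, 160.6,  55.9, 312.7]), -18.6)
0.13 211 (array([490.9, 198.3, 110. ,   2.5]), 7.71)
obj [294 131  32  37 929] [ 0.705 -0.01   0.03 ] [0.776 0.062 0.114]
obj [276 148  10  29 190] [0.682 0.085 0.03 ] [0.733 0.1   0.124]
obj [ 377  200   43   45 1233] [ 0.522 -0.225  0.03 ] [ 0.622 -0.14   0.116]
scene [ 308    0  111   72 4352] (array([ -56.5, 1086.4,  426. ,  749.9]), -53.44)
scene [ 431    0  209   44 4854] (array([ 523.2, 1655.7,  928.5,  499.6]), 35.82)
scene [ 560   36   80   70 3879] (array([ 793.6, 1294.4,  222.7,  522. ]), -80.51)
scene [ 323  122   57   79 1585] (array([420.6, 345.4, 157.6, 344.6]), -53.6)
scene [ 217  198  162  146 3802] (array([544.9, -15.7, 199.6, 366.8]), -79.56)
scene [376 255  51  62 753] (array([732.4,  49.3,  81.8, 141.5]), -70.03)
tall top 1127 0.1889634591770445 (array([488.9, 224. , 111.5,  55.7]), 7.57) [0.43197931 0.19132096 0.17000849] [0.54663157 0.25748346 0.19290304]
0.03 1068 (array([601.6, 182.5,  95.9, 318.2]), -20.43)
0.08 1769 (array([601.9, 182.9,  96.5, 318.8]), -20.4)
0.13 920 (array([499.1, 205.8, 120.7,  48.3]), 30.03)
obj [ 384  215   46   87 2832] [ 0.685 -0.01   0.03 ] [0.782 0.1   0.122]
obj [ 216  267   67   69 3488] [ 0.525 -0.225  0.03 ] [ 0.625 -0.139  0.113]
```

```bash
cat >> h.py <<'E'
from scipy.spatial.transform import Rotation as Ro
O=np.array([.535,.0265]); TH=np.radians(12.64)
V=np.array([np.cos(TH),np.sin(TH),0]); U=np.array([-V[1],V[0],0]); Z=np.array([0,0,1.])
def goal(obs,uo,vo,z,tilt,tr=.019):
    """target tip in outline frame (uo along U, vo along V), height z, tilt deg from vertical; prints delta in tool axes"""
    t=np.radians(tilt); zt=-U*np.sin(t)-Z*np.cos(t); yt=V; xt=np.cross(yt,zt)
    R1=Ro.from_matrix(np.c_[xt,yt,zt]); p=np.r_[O,0]+U*uo+V*vo+Z*z-tr*zt
    R0=Ro.from_quat(obs["tool_rot"]); d=R0.inv().apply(p-obs["position"]); r=(R0.inv()*R1).as_rotvec(degrees=True)
    print("delta mm",(d*1000).round(1),"rot",r.round(1),np.linalg.norm(r).round(1))
def where(obs):
    R=Ro.from_quat(obs["tool_rot"]).as_matrix(); tip=obs["position"]+.019*R[:,2]; w=tip-np.r_[O,0]
    print("t",round(obs["time"],2),"tip u,v,z",(w@U*1000).round(1),(w@V*1000).round(1),(tip[2]*1000).round(1),"ft",obs["ft_force"].round(1),"zt",R[:,2].round(3),"y.V",(R[:,1]@V).round(4),"gw",round(obs["grip_width"],3),"q",obs["q"].round(2))
E
python3 - <<'E'
from h import *
from rig import telemetry
o=telemetry.get_obs(); where(o); goal(o,.33,0,.25,0); goal(o,.33,0,.22,45)
E
```

```text
t 0.1 tip u,v,z 635.7 -222.4 221.7 ft [ 0.4 -0.2 -1.1] zt [-0.001 -0.002 -1.   ] y.V 0.4894 gw 0.087 q [ 1.1   0.53  1.43 -0.    1.18 -0.18]
delta mm [-343.6 -157.9  -28.1] rot [-0.1  0.  60.7] 60.7
delta mm [-337.  -146.1    7.4] rot [ 23.7 -40.6  57.5] 74.2
```

Request:
step_arm([
  {"dx": -0.05, "dy": -0.025, "dz": 0, "rz": 10},
  {"dx": -0.1, "dy": -0.05, "dz": 0, "rz": 20},
  {"dx": -0.15, "dy": -0.075, "dz": 0, "rz": 30},
  {"dx": -0.2, "dy": -0.1, "dz": 0, "rz": 40},
  {"dx": -0.25, "dy": -0.12, "dz": 0, "rz": 50},
], gripper=0.69)

```text
invalid input
```

Run:
```python
from h import *
from rig import telemetry
o=telemetry.get_obs(); where(o); goal(o,.33,0,.2,45)
```

```text
t 0.1 tip u,v,z 635.7 -222.4 221.7 ft [ 0.4 -0.2 -1.1] zt [-0.001 -0.002 -1.   ] y.V 0.4894 gw 0.087 q [ 1.1   0.53  1.43 -0.    1.18 -0.18]
delta mm [-337.  -146.    27.4] rot [ 23.7 -40.6  57.5] 74.2
```

All six keys are probably needed in each row.

Request:
step_arm([
  {"dx": -0.05, "dy": -0.025, "dz": 0, "rx": 0, "ry": 0, "rz": 10},
  {"dx": -0.1, "dy": -0.05, "dz": 0, "rx": 0, "ry": 0, "rz": 20},
  {"dx": -0.15, "dy": -0.075, "dz": 0, "rx": 0, "ry": 0, "rz": 30},
  {"dx": -0.2, "dy": -0.1, "dz": 0, "rx": 0, "ry": 0, "rz": 40},
  {"dx": -0.25, "dy": -0.12, "dz": 0, "rx": 0, "ry": 0, "rz": 50},
], gripper=0.69)

```text
time: 0.72
position: [0.3847, 0.4099, 0.2405]
tool_rot: [0.552, 0.834, -0.001, -0.0]
ft_force: [0.2, 0.9, 0.2]
grip_width: 0.0604
```

Run:
```python
from h import *
from rig import telemetry
o=telemetry.get_obs(); where(o); goal(o,.33,0,.2,45)
```

```text
t 0.72 tip u,v,z 407.0 -62.8 221.5 ft [0.2 0.9 0.2] zt [-0.002 -0.002 -1.   ] y.V 0.9837 gw 0.06 q [ 0.62  0.45  1.59 -0.    1.11  0.22]
delta mm [-73.8  50.3  27. ] rot [  3.9 -44.8   9.9] 46.0
```

Request:
step_arm([
  {"dx": -0.015, "dy": 0.01, "dz": 0.005, "rx": 0.8, "ry": -9, "rz": 2},
  {"dx": -0.03, "dy": 0.02, "dz": 0.011, "rx": 1.6, "ry": -18, "rz": 4},
  {"dx": -0.044, "dy": 0.03, "dz": 0.016, "rx": 2.3, "ry": -27, "rz": 6},
  {"dx": -0.059, "dy": 0.04, "dz": 0.022, "rx": 3.1, "ry": -36, "rz": 8},
  {"dx": -0.074, "dy": 0.05, "dz": 0.027, "rx": 3.9, "ry": -44.8, "rz": 9.9},
])

```text
time: 1.35
position: [0.4599, 0.3614, 0.2132]
tool_rot: [0.577, 0.72, -0.24, 0.301]
ft_force: [0.8, -0.4, -0.8]
grip_width: 0.0599
```

Run:
```python
from h import *
from rig import telemetry
o=telemetry.get_obs(); where(o); goal(o,.29,0,.03,45)
```

```text
t 1.35 tip u,v,z 329.7 0.0 199.9 ft [ 0.8 -0.4 -0.8] zt [ 0.156 -0.693 -0.704] y.V 1.0 gw 0.06 q [ 0.77  0.75  1.33 -0.65  1.56  0.73]
delta mm [ 92.6  -0.3 147.7] rot [ 0.   0.3 -0.1] 0.3
```

Request:
step_arm([
  {"dx": 0.019, "dy": 0, "dz": 0.03, "rx": 0, "ry": 0, "rz": 0},
  {"dx": 0.037, "dy": 0, "dz": 0.059, "rx": 0, "ry": 0, "rz": 0},
  {"dx": 0.056, "dy": 0, "dz": 0.089, "rx": 0, "ry": 0, "rz": 0},
  {"dx": 0.074, "dy": 0, "dz": 0.118, "rx": 0, "ry": 0, "rz": 0},
  {"dx": 0.0925, "dy": 0, "dz": 0.1475, "rx": 0, "ry": 0, "rz": 0},
])

```text
time: 1.98
position: [0.4687, 0.3224, 0.0422]
tool_rot: [0.577, 0.72, -0.24, 0.301]
ft_force: [0.2, 0.1, 0.0]
grip_width: 0.0601
```

Run:
```python
from h import *
from rig import telemetry,viewer
o=telemetry.get_obs(); where(o); goal(o,.25,0,.03,45)
c=viewer.camera("scene");cv2.imwrite("pics/s1.png",c["img"])
c=viewer.camera("wrist");cv2.imwrite("pics/w1.png",c["img"])
```

```text
t 1.98 tip u,v,z 289.8 0.1 28.8 ft [0.2 0.1 0. ] zt [ 0.156 -0.693 -0.704] y.V 1.0 gw 0.06 q [ 0.72  0.96  1.44 -0.71  1.28  0.91]
delta mm [-28.9  -0.1  27.4] rot [ 0.   0.3 -0.1] 0.3
```

View pics/s1.png

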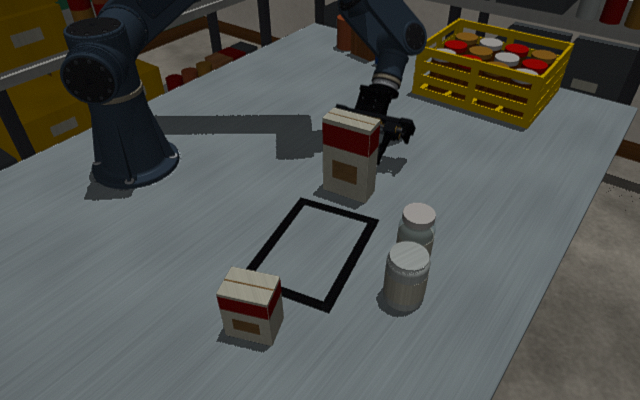

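View pics/w1.png

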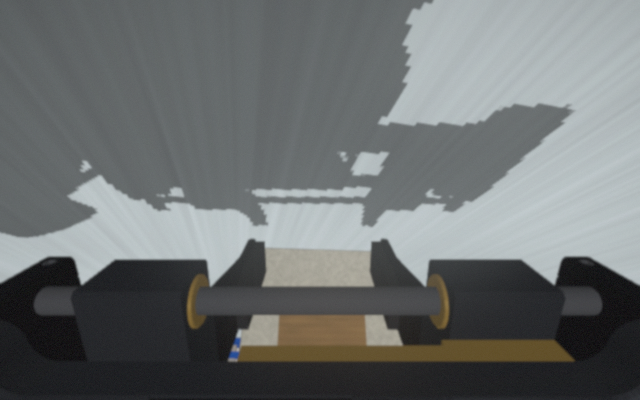

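Request:
step_arm([
  {"dx": -0.006, "dy": 0, "dz": 0.006, "rx": 0, "ry": 0, "rz": 0},
  {"dx": -0.012, "dy": 0, "dz": 0.012, "rx": 0, "ry": 0, "rz": 0},
  {"dx": -0.018, "dy": 0, "dz": 0.018, "rx": 0, "ry": 0, "rz": 0},
  {"dx": -0.024, "dy": 0, "dz": 0.024, "rx": 0, "ry": 0, "rz": 0},
  {"dx": -0.03, "dy": 0, "dz": 0.03, "rx": 0, "ry": 0, "rz": 0},
])

```text
time: 2.7
position: [0.4763, 0.2785, 0.0409]
tool_rot: [0.576, 0.72, -0.244, 0.3]
ft_force: [-0.3, -0.6, -0.8]
grip_width: 0.06
```

Request:
step_arm([
  {"dx": -0.003, "dy": 0, "dz": 0.003, "rx": 0, "ry": 0, "rz": 0},
  {"dx": -0.006, "dy": 0, "dz": 0.006, "rx": 0, "ry": 0, "rz": 0},
  {"dx": -0.009, "dy": 0, "dz": 0.009, "rx": 0, "ry": 0, "rz": 0},
  {"dx": -0.012, "dy": 0, "dz": 0.012, "rx": 0, "ry": 0, "rz": 0},
  {"dx": -0.015, "dy": 0, "dz": 0.015, "rx": 0, "ry": 0, "rz": 0},
])

```text
time: 3.32
position: [0.4812, 0.2579, 0.041]
tool_rot: [0.576, 0.72, -0.243, 0.3]
ft_force: [-0.2, 2.2, -0.3]
grip_width: 0.0601
```

```bash
cat >> h.py <<'E'
def tall(c):
    P,m=box(c,0.18,0.2,(0.3,0.7),(-.1,.30))
    R,a=rect(P[:,:2]); w=np.r_[R[:2]/1000-O,0]
    print("tall top rect",R,a,"u,v",(w@U*1000).round(1),(w@V*1000).round(1),"n",len(P),"z",np.median(P[:,2]).round(4))
E
python3 - <<'E'
from h import *
from rig import telemetry,viewer
o=telemetry.get_obs(); where(o)
c=viewer.camera("top");cv2.imwrite("pics/t2.png",c["img"]); tall(c); tall(dict(np.load("top0.npz")))
E
```

```text
t 3.33 tip u,v,z 224.1 -1.9 27.7 ft [-0.2  2.2 -0.3] zt [ 0.152 -0.696 -0.702] y.V 1.0 gw 0.06 q [ 0.63  0.94  1.55 -0.78  1.18  0.92]
tall top rect [492.8 211.2 109.9  51.3] 12.57 u,v 189.5 -0.8 n 1439 z 0.1907
tall top rect [487.2 223.1 109.6  51.2] 7.53 u,v 202.3 -3.6 n 1446 z 0.1907
```

View pics/t2.png

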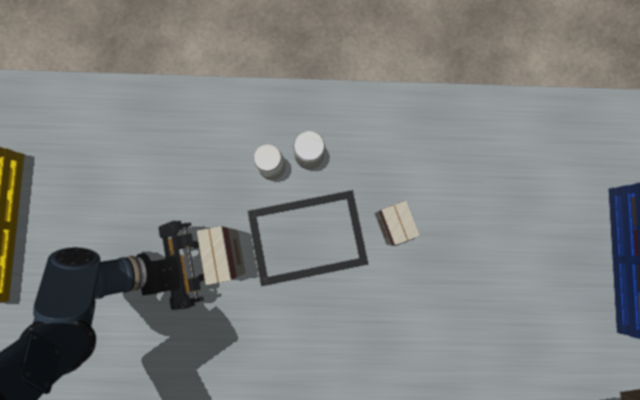

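The carton has squared up (12.57° against the outline's 12.64°) and stands at u=189.5 mm, v≈-1 mm. I'll keep pushing low.

Request:
step_arm([
  {"dx": -0.003, "dy": 0, "dz": 0.003, "rx": 0, "ry": 0, "rz": 0},
  {"dx": -0.006, "dy": 0, "dz": 0.006, "rx": 0, "ry": 0, "rz": 0},
  {"dx": -0.009, "dy": 0, "dz": 0.009, "rx": 0, "ry": 0, "rz": 0},
  {"dx": -0.012, "dy": 0, "dz": 0.012, "rx": 0, "ry": 0, "rz": 0},
  {"dx": -0.015, "dy": 0, "dz": 0.015, "rx": 0, "ry": 0, "rz": 0},
])

```text
time: 4.0
position: [0.4858, 0.2362, 0.0412]
tool_rot: [0.576, 0.72, -0.244, 0.3]
ft_force: [0.0, 1.3, -0.9]
grip_width: 0.0599
```

Request:
step_arm([
  {"dx": -0.003, "dy": 0, "dz": 0.003, "rx": 0, "ry": 0, "rz": 0},
  {"dx": -0.006, "dy": 0, "dz": 0.006, "rx": 0, "ry": 0, "rz": 0},
  {"dx": -0.009, "dy": 0, "dz": 0.009, "rx": 0, "ry": 0, "rz": 0},
  {"dx": -0.012, "dy": 0, "dz": 0.012, "rx": 0, "ry": 0, "rz": 0},
  {"dx": -0.015, "dy": 0, "dz": 0.015, "rx": 0, "ry": 0, "rz": 0},
])

```text
time: 4.62
position: [0.4905, 0.2153, 0.0414]
tool_rot: [0.576, 0.72, -0.244, 0.3]
ft_force: [-0.5, 1.0, -0.7]
grip_width: 0.0605
```

Run:
```python
from h import *
from rig import telemetry,viewer
o=telemetry.get_obs(); where(o)
c=viewer.camera("top"); tall(c)
```

```text
t 4.62 tip u,v,z 180.4 -2.2 28.1 ft [-0.5  1.  -0.7] zt [ 0.151 -0.696 -0.701] y.V 1.0 gw 0.061 q [ 0.56  0.92  1.61 -0.84  1.12  0.92]
tall top rect [490.3 221.9 109.8 162.5] -77.48 u,v 200.4 -0.9 n 1423 z 0.1909
```

Request:
step_arm([
  {"dx": -0.002, "dy": 0, "dz": 0.002, "rx": 0, "ry": 0, "rz": 0},
  {"dx": -0.004, "dy": 0, "dz": 0.004, "rx": 0, "ry": 0, "rz": 0},
  {"dx": -0.006, "dy": 0, "dz": 0.006, "rx": 0, "ry": 0, "rz": 0},
  {"dx": -0.008, "dy": 0, "dz": 0.008, "rx": 0, "ry": 0, "rz": 0},
  {"dx": -0.01, "dy": 0, "dz": 0.01, "rx": 0, "ry": 0, "rz": 0},
])

```text
time: 5.3
position: [0.4936, 0.2007, 0.0416]
tool_rot: [0.576, 0.72, -0.244, 0.3]
ft_force: [-0.1, 2.0, 0.6]
grip_width: 0.0599
```

```bash
cat >> h.py <<'E'
def tall(c,z0=.18,z1=.2):
    P,m=box(c,z0,z1,(0.3,0.7),(-.15,.30))
    n,l,s,_=cv2.connectedComponentsWithStats((m&(c["img"].min(2)>90)).astype(np.uint8)); i=1+np.argmax(s[1:,4]); P=pts(c)[l==i]
    R,a=rect(P[:,:2]); w=np.r_[R[:2]/1000-O,0]
    print("tall top rect",R,a,"u,v",(w@U*1000).round(1),(w@V*1000).round(1),"n",len(P),"z",np.median(P[:,2]).round(4))
E
python3 - <<'E'
from h import *
from rig import telemetry,viewer
o=telemetry.get_obs(); where(o)
c=viewer.camera("top"); tall(c); cv2.imwrite("pics/t3.png",c["img"])
c=viewer.camera("scene"); tall(c); cv2.imwrite("pics/s3.png",c["img"])
E
```

```text
t 5.3 tip u,v,z 165.5 -2.3 28.3 ft [-0.1  2.   0.6] zt [ 0.151 -0.697 -0.701] y.V 1.0 gw 0.06 q [ 0.54  0.92  1.63 -0.86  1.1   0.93]
tall top rect [505.6 152.8 109.9  50. ] 12.81 u,v 129.7 -1.0 n 1356 z 0.191
tall top rect [507.4 151.9 110.2  53.3] 13.25 u,v 128.4 0.5 n 705 z 0.1901
```

View pics/s3.png

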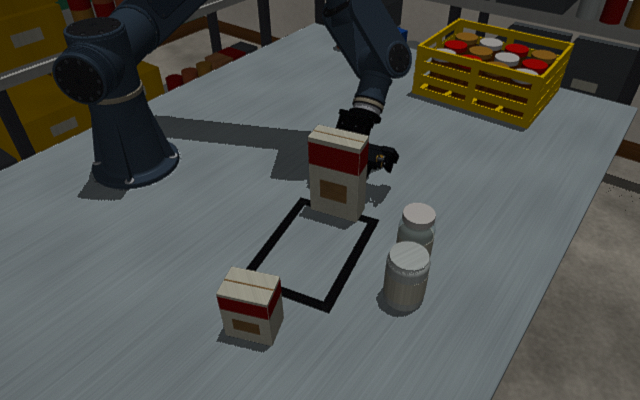

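View pics/t3.png

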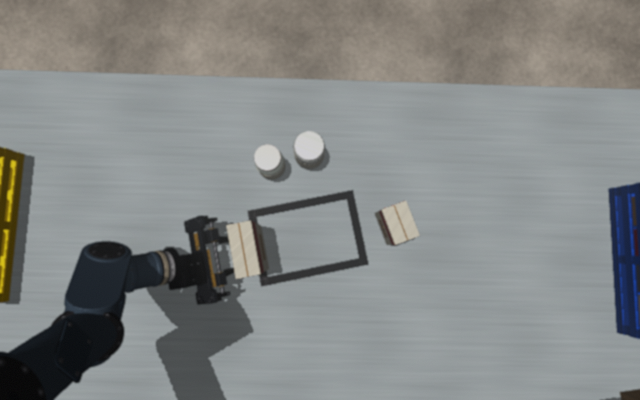

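The carton is upright at u≈130 mm, v≈-1 mm, and square to the tape. Its foot covers the tape end, at top-view pixels (228–265, 220–280). Next I back off, rise, and push near the top.

Request:
step_arm([
  {"dx": 0.012, "dy": 0, "dz": -0.012, "rx": 0, "ry": 0, "rz": 0},
  {"dx": 0.025, "dy": 0, "dz": -0.025, "rx": 0, "ry": 0, "rz": 0},
  {"dx": -0.008, "dy": 0, "dz": -0.057, "rx": 0, "ry": 0, "rz": 0},
  {"dx": -0.041, "dy": 0, "dz": -0.089, "rx": 0, "ry": 0, "rz": 0},
  {"dx": -0.073, "dy": 0, "dz": -0.121, "rx": 0, "ry": 0, "rz": 0},
])

```text
time: 6.02
position: [0.4863, 0.2365, 0.1799]
tool_rot: [0.576, 0.72, -0.244, 0.3]
ft_force: [0.3, 0.0, 0.2]
grip_width: 0.0599
```

Run:
```python
from h import *
from rig import telemetry,viewer
o=telemetry.get_obs(); where(o); goal(o,.17,-.001,.165,45);goal(o,.14,-.001,.165,45)
c=viewer.camera("top"); tall(c)
```

```text
t 6.03 tip u,v,z 202.0 -1.7 166.5 ft [0.3 0.  0.2] zt [ 0.151 -0.697 -0.701] y.V 1.0 gw 0.06 q [ 0.6   0.71  1.55 -0.75  1.32  0.74]
delta mm [-21.5   0.6  23.9] rot [-0.3  0.5  0.2] 0.6
delta mm [-42.5   0.6  45.3] rot [-0.3  0.5  0.2] 0.6
tall top rect [505.  154.8 109.5  50.4] 12.39 u,v 131.8 -1.2 n 1361 z 0.191
```

Request:
step_arm([
  {"dx": -0.006, "dy": 0, "dz": 0.006, "rx": 0, "ry": 0, "rz": 0},
  {"dx": -0.012, "dy": 0, "dz": 0.012, "rx": 0, "ry": 0, "rz": 0},
  {"dx": -0.017, "dy": 0, "dz": 0.017, "rx": 0, "ry": 0, "rz": 0},
  {"dx": -0.021, "dy": 0, "dz": 0.022, "rx": 0, "ry": 0, "rz": 0},
  {"dx": -0.025, "dy": 0, "dz": 0.026, "rx": 0, "ry": 0, "rz": 0},
])

```text
time: 6.7
position: [0.4964, 0.2015, 0.1848]
tool_rot: [0.577, 0.719, -0.241, 0.302]
ft_force: [0.0, 0.3, -0.6]
grip_width: 0.06
```

Request:
step_arm([
  {"dx": -0.003, "dy": 0, "dz": 0.003, "rx": 0, "ry": 0, "rz": 0},
  {"dx": -0.006, "dy": 0, "dz": 0.006, "rx": 0, "ry": 0, "rz": 0},
  {"dx": -0.009, "dy": 0, "dz": 0.009, "rx": 0, "ry": 0, "rz": 0},
  {"dx": -0.012, "dy": 0, "dz": 0.012, "rx": 0, "ry": 0, "rz": 0},
  {"dx": -0.015, "dy": 0, "dz": 0.015, "rx": 0, "ry": 0, "rz": 0},
])

```text
time: 7.32
position: [0.5011, 0.1806, 0.1851]
tool_rot: [0.577, 0.719, -0.241, 0.302]
ft_force: [0.1, 0.7, -0.2]
grip_width: 0.0598
```

Run:
```python
from h import *
from rig import telemetry,viewer
o=telemetry.get_obs(); where(o)
c=viewer.camera("scene"); cv2.imwrite("pics/s4.png",c["img"])
```

```text
t 7.33 tip u,v,z 144.2 0.6 171.7 ft [ 0.1  0.7 -0.2] zt [ 0.157 -0.696 -0.701] y.V 1.0 gw 0.06 q [ 0.51  0.68  1.63 -0.81  1.25  0.72]
```

View pics/s4.png

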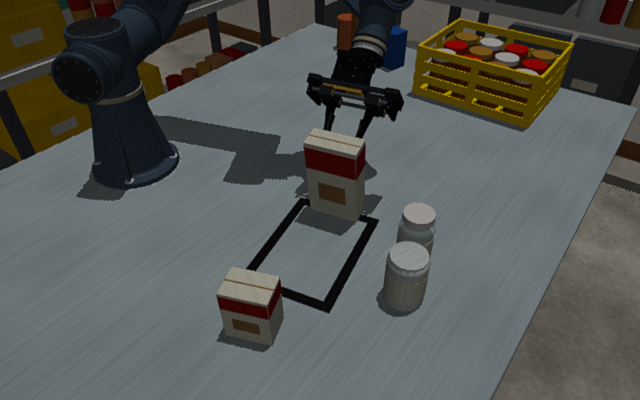

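The carton is tilting about its foot (foot edge still near pixels (310–362, 205–218)), so I'll continue.

Request:
step_arm([
  {"dx": -0.003, "dy": 0, "dz": 0.003, "rx": 0, "ry": 0, "rz": 0},
  {"dx": -0.006, "dy": 0, "dz": 0.006, "rx": 0, "ry": 0, "rz": 0},
  {"dx": -0.009, "dy": 0, "dz": 0.009, "rx": 0, "ry": 0, "rz": 0},
  {"dx": -0.012, "dy": 0, "dz": 0.012, "rx": 0, "ry": 0, "rz": 0},
  {"dx": -0.015, "dy": 0, "dz": 0.015, "rx": 0, "ry": 0, "rz": 0},
])

```text
time: 8.0
position: [0.5057, 0.159, 0.1853]
tool_rot: [0.577, 0.719, -0.242, 0.302]
ft_force: [-0.6, 0.9, 0.2]
grip_width: 0.0598
```

Run:
```python
from h import *
from rig import telemetry,viewer
o=telemetry.get_obs(); where(o)
c=viewer.camera("scene"); cv2.imwrite("pics/s5.png",c["img"])
```

```text
t 8.0 tip u,v,z 122.2 0.4 172.0 ft [-0.6  0.9  0.2] zt [ 0.156 -0.697 -0.7  ] y.V 1.0 gw 0.06 q [ 0.47  0.67  1.65 -0.83  1.22  0.71]
```

View pics/s5.png

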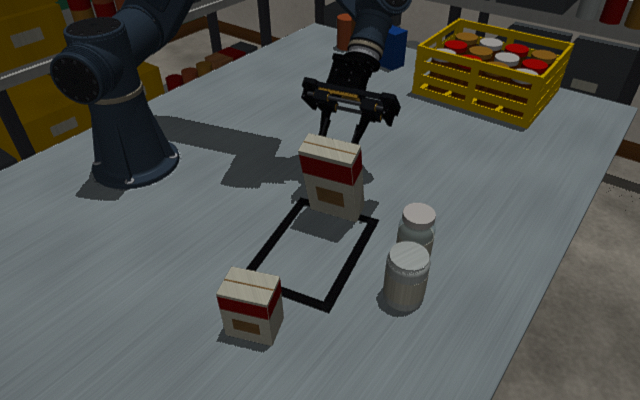

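The carton is near its balance point. A little more push should do it, then I hold.

Request:
step_arm([
  {"dx": -0.003, "dy": 0, "dz": 0.003, "rx": 0, "ry": 0, "rz": 0},
  {"dx": -0.006, "dy": 0, "dz": 0.006, "rx": 0, "ry": 0, "rz": 0},
  {"dx": -0.009, "dy": 0, "dz": 0.009, "rx": 0, "ry": 0, "rz": 0},
  {"dx": -0.009, "dy": 0, "dz": 0.009, "rx": 0, "ry": 0, "rz": 0},
  {"dx": -0.009, "dy": 0, "dz": 0.009, "rx": 0, "ry": 0, "rz": 0},
])

```text
time: 8.68
position: [0.5085, 0.1462, 0.1855]
tool_rot: [0.577, 0.719, -0.242, 0.302]
ft_force: [-0.1, -0.3, -0.2]
grip_width: 0.0598
```

Run:
```python
from h import *
from rig import telemetry,viewer
o=telemetry.get_obs(); where(o)
c=viewer.camera("scene"); cv2.imwrite("pics/s6.png",c["img"])
```

```text
t 8.68 tip u,v,z 109.0 0.3 172.2 ft [-0.1 -0.3 -0.2] zt [ 0.156 -0.697 -0.7  ] y.V 1.0 gw 0.06 q [ 0.45  0.66  1.67 -0.84  1.2   0.71]
```

View pics/s6.png

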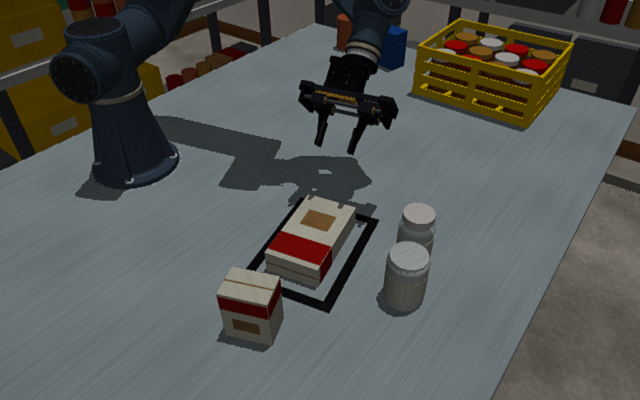

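The carton has come down within the outline, spanning scene pixels (265–356, 195–286). I'll retreat up and away, then check from above.

Request:
step_arm([
  {"dx": 0.01, "dy": 0, "dz": -0.02, "rx": 0, "ry": 0, "rz": 0},
  {"dx": 0.02, "dy": 0, "dz": -0.04, "rx": 0, "ry": 0, "rz": 0},
  {"dx": 0.03, "dy": 0, "dz": -0.06, "rx": 0, "ry": 0, "rz": 0},
  {"dx": 0.04, "dy": 0, "dz": -0.08, "rx": 0, "ry": 0, "rz": 0},
  {"dx": 0.05, "dy": 0, "dz": -0.1, "rx": 0, "ry": 0, "rz": 0},
])

```text
time: 9.35
position: [0.4851, 0.2509, 0.22]
tool_rot: [0.577, 0.719, -0.242, 0.302]
ft_force: [0.3, -0.5, 0.3]
grip_width: 0.0599
```

Request:
step_arm([
  {"dx": 0, "dy": 0, "dz": 0, "rx": 0, "ry": 0, "rz": 0},
  {"dx": 0, "dy": 0, "dz": 0, "rx": 0, "ry": 0, "rz": 0},
  {"dx": 0, "dy": 0, "dz": 0, "rx": 0, "ry": 0, "rz": 0},
  {"dx": 0, "dy": 0, "dz": 0, "rx": 0, "ry": 0, "rz": 0},
  {"dx": 0, "dy": 0, "dz": 0, "rx": 0, "ry": 0, "rz": 0},
])

```text
time: 9.98
position: [0.4851, 0.2505, 0.2199]
tool_rot: [0.577, 0.719, -0.242, 0.302]
ft_force: [-0.1, 0.3, 0.1]
grip_width: 0.0599
```

Run:
```python
from h import *
from rig import telemetry,viewer
o=telemetry.get_obs(); where(o)
c=viewer.camera("top"); cv2.imwrite("pics/t7.png",c["img"])
P,m=box(c,.04,.06,(.4,.65),(-.13,.16)); n,l,s,_=cv2.connectedComponentsWithStats(m.astype(np.uint8));i=1+np.argmax(s[1:,4]);P=pts(c)[l==i]
R,a=rect(P[:,:2]);w=np.r_[R[:2]/1000-O,0];print(R,a,"u,v",w@U,w@V,len(P),"z",np.percentile(P[:,2],[5,50,95]))
c0=dict(np.load("top0.npz"))
for cc in(c0,c):
    P,m=box(cc,0.09,0.14,(0.45,0.9),(-.4,.12));n2,l2,s2,c2=cv2.connectedComponentsWithStats(m.astype(np.uint8))
    print([c2[i].round(1).tolist() for i in range(1,n2) if s2[i,4]>60])
```

```text
t 9.97 tip u,v,z 215.9 0.3 206.6 ft [-0.1  0.3  0.1] zt [ 0.155 -0.697 -0.7  ] y.V 1.0 gw 0.06 q [ 0.62  0.66  1.51 -0.73  1.4   0.69]
[533.   28.8 110.2 190.1] -77.32 u,v 0.0026819067454719237 -0.0014482320976253083 3730 z [0.04813703 0.05106407 0.05384345]
[[309.1, 146.3], [273.8, 159.1], [399.8, 222.1]]
[[309.1, 146.3], [273.8, 159.1], [399.8, 222.0]]
```

View pics/t7.png

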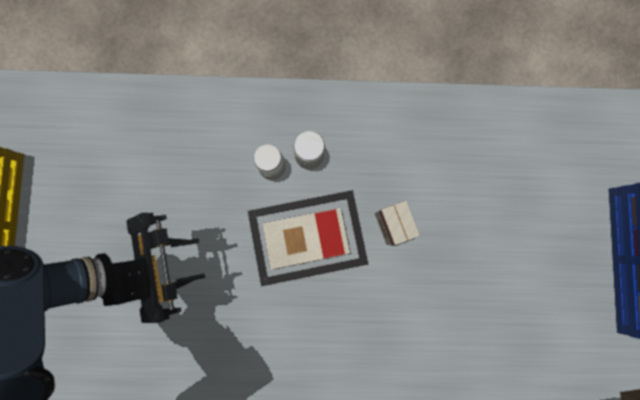

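The carton lies flat and centred within the tape, at pixels (262–350, 208–270). The arm is clear and the other items haven't moved.

```bash
python3 -c "
from rig import robot
print(robot.hand_in())"
```

```text
the job is handed in; nothing more can be done
None
```

The tall carton is lying on its broad face inside the taped outline, and I handed the job in at about 10 s on the robot's clock. The hand-in gives no verdict.

- **Slide:** I pushed it low with two spread fingertips, tool tilted 45°. This turned it square to the outline and slid it upright until the middle of its foot was about 131 mm from the outline's centre.
- **Topple:** I then pushed near its top, at about 0.17 m. It tipped about its foot and came down by itself. The wrist force never read above about 2.5 N.
- **Last checks from above:**
  - The carton's centre is within 3 mm of the outline's centre along the length and 2 mm across.
  - It is aligned with the outline within 0.1°.
  - Its top face is at 51 mm, so it is lying flat.
  - The short carton, can and jar show no movement (0.1 pixel or less).
  - The gripper stands well clear.

No check failed. One mid-push reading of the carton's position was spoiled because the gripper was in the mask. I fixed the mask and measured again. The first move call was also refused because its rows lacked some keys; the arm did not move.

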